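Heel the model ship to the marker

TASK

The model ship sits on a spring-backed tilting cradle. With the fingertips, press down the round finger pad on the same side as the ball-topped marker until the pointer stands in line with that marker, hold it there for about a second without swinging the pointer well past it or the other way, then let go so that the cradle springs back level. Do not grasp, lift or touch the ship itself, and leave the things around the stand where they are.

Things in the scene. Friction and masses are not known exactly. Their poses are not given: they have to be found in the camera images.
- stand: Fixed wooden heeling stand. Origin at the centre of its underside on the table; its x runs from the finger pads towards the scale rail (away from the robot), its y to the left seen from the robot, z up. Plywood base 270 x 250 x 18 mm. At the far end (x = +118 mm) a level scale rail 220 mm long (along y), 12 mm thick, its top 255 mm above the table, stands on two 12 mm square posts at y = +-100 mm. Small bearing brackets 60 mm wide, 86 mm high, at x = +-110 mm.
- cradle (a joint): Tilt of the cradle about a level line along the stand's x, 70 mm above the table and midway between the pads: 0 level, positive = the stand's +y side (pad_left) down and the pointer swung to +y; limits +-0.34 rad. The cradle is a plywood plate 200 mm (x) x 240 mm (y) x 12 mm centred on the hinge line, top 76 mm above the table when level. Springs bring it back to level, well damped, in about a second; pressing a pad takes about 3.2 N per 0.1 rad.
- pointer_tip (a point): Tip of the thin steel pointer fixed to the cradle at its far end, 130 mm along the stand's +x and 180 mm above the hinge line when level (250 mm above the table); it swings sideways in front of the scale rail, 180 mm x sin(tilt). A pad goes down about 5.6 mm for each 10 mm of pointer swing.
- pad_left: Black rubber finger pad, a low dome 40 mm across and 10 mm high, on the near corner of the cradle at the stand's x = -75 mm, y = +100 mm. Origin at the centre of its underside on the plate (76 mm above the table when level), z up out of the plate; the top of the dome is at z = +10 mm. It tilts with the cradle.
- pad_right: The same pad on the other near corner, at the stand's x = -75 mm, y = -100 mm.
- ball_marker: The marker to reach: a brass clip fixed on top of the scale rail, 12 mm wide, with a thin stem and a 14 mm ball on it, 41 mm high in all. Origin at the centre of its underside on the rail's top (255 mm above the table); axes parallel to the stand's. It sits 27 to 50 mm left or right of the middle of the rail; the pointer is in line with it when pointer tip and marker have the same y in the stand's (or marker's) frame.
- block_marker: A plain low brass block clip, 20 mm wide and 10 mm high, fixed on the rail's top on the other side; not the one to reach. Origin at the centre of its underside.
- hull: Unfinished wooden model ship hull, 190 mm long (along the stand's x), 64 mm wide, 47 mm high to the deck (81 mm to the top of the stub mast), loose between chocks on the middle of the cradle. Origin at the centre of its keel's underside. Not to be touched.
- hull_seat (a point): Point on the top of the cradle plate where the hull's origin belongs; it tilts with the cradle.
- glue_bottle: White glue bottle, 56 mm across, 160 mm high, standing beside the stand; origin at the centre of its underside. Leave alone.
- jar: Small glass jar with a lid, 60 mm across, 75 mm high, standing beside the stand; origin at the centre of its underside. Leave alone.
- sanding_block: Cork sanding block 70 x 40 x 28 mm lying beside the stand; origin at the centre of its underside. Leave alone.
- screwdriver: Screwdriver about 160 mm long lying beside the stand; origin at the centre of its underside. Leave alone.

How it is judged:
On the way:
1. a finger presses a pad and holds the pointer within 5 mm of the ball-topped marker for 0.7 s (y of pointer_tip in the frame of ball_marker between -0.005 and 0.005 m and (contact force between the fingers and pad_left above 0.5 N or contact force between the fingers and pad_right above 0.5 N)), for 0.7 s.
At the end, for the whole second after the job is handed in: The cradle has been let go and is level again (within 0.03 rad) and at rest, and the hull still sits within 10 mm of its seat (value of joint cradle between -0.03 and 0.03 rad and velocity of joint cradle between -0.05 and 0.05 rad/s and distance between hull and hull_seat below 0.01 m and linear speed of hull below 0.02 m/s); the robot touches nothing.
It fails at once if the pointer is swung more than 12 mm past the ball-topped marker, or more than 15 mm the wrong way ((y of pointer_tip in the frame of stand above 0.015 m and y of pointer_tip in the frame of ball_marker above 0.012 m) or (y of pointer_tip in the frame of stand below -0.015 m and y of pointer_tip in the frame of ball_marker below -0.012 m)).
It fails at once if the robot touches the ship (more than 0.5 N) (contact force between any of the fingers, the arm and hull above 0.5 N).
It fails at once if the ship leaves its seat by more than 15 mm (distance between hull and hull_seat above 0.015 m).
It fails at once if a thing beside the stand is moved or lifted by more than 20 mm (distance of any of glue_bottle, jar, sanding_block, screwdriver from where it was at the start of the episode above 0.02 m).
It also fails if it takes over 35 s, if anything falls off the work surface, if the arm or the gripper's body presses on something with over 40 N, if the wrist force passes 120 N, or if a joint passes its speed limit or range.

ROBOT

A 7-joint arm with a two-finger parallel gripper is mounted at the origin on the work surface. World frame = base frame: x ahead of the robot, y to its left, z up, the work surface at z = 0. Lengths are in m, angles in rad, forces in N, time in s.
With the tool pointing down it reaches from about 0.425 to 0.875 m from the base axis. Payload 4.7 kg.
Tool frame: the origin (TCP) lies where the fingers leave the gripper's body, on its centre line; the fingertips stand 70 mm ahead of it and the grasp point (between the pads) lies 51 mm ahead of it; z points along the fingers, y is the line along which they close (so a half turn about z gives the same grasp; the last joint's range is limited). The gripper opens to 87 mm and grips with 3 to 60 N. Pads are 19 mm wide; open, the fingers measure 117 mm over their backs; the gripper's body (75 mm by 190 mm) begins 51 mm behind the grasp point.
Start: joints at [1.234, 0.321, -0.07, 1.45, 0.023, 1.371, -0.057], TCP at [0.223, -0.61, 0.292] pointing down, gripper open.
Joint ranges: [-2.86, 2.86], [-0.3, 2.09], [-1.38, 1.24], [0.06, 2.45], [-1.56, 4.7], [0.09, 2.05], [-2.69, 2.69]. Speed limits (rad/s): [2.57, 2.57, 3.14, 3.14, 3.14, 3.14, 3.14].

INTERFACE

Orientations are given as a rotation vector (axis times angle).
In Python, from bench import get_state, get_image, get_calibration, close_job gives the robot as it stands.
- The arm moves only by the tool send_rows, never from a script. Its argument "rows" is a list of rows, each an object of numbers: "hand": the finger opening in mm, from 0 to 87; "x", "y", "z": the shift along the world's x, y, z in mm; "roll": the turn about the world's z in degrees. A call has 1 to 10 rows; each row shifts and turns the commanded pose from where the row before left it; what a row does not reach is not made up. A row lasts 1/10 s, in which the tool goes at most 50 mm and 8.59 degrees, less where a joint would pass 70% of its speed; a pose out of reach is approached as far as the arm can. A call is refused whole if a number of a shift passes 50 or a number of a turn 8.59, either way. A call with a gripper value outside its range is refused whole. The fingers move at their own pace and stop on an object; "force" is the grip in N (left out, the last holds). Time passes only in rows, so rows that do not move let the fingers close. It gives the time, the measured TCP pose, the force, the opening and the grip force at its end, in the units of the state.
- get_state(): the state, without advancing time (a new reading comes with each control period).
- get_image(name): name is "side" or "top"; returns the picture (400x640x3 uint8, blue, green, red); there is no depth.
- get_calibration(name): a dict with "mtx" (3x3 intrinsics, pixels), "world_from_camera" (4x4, takes a point from camera to world coordinates). Camera axes: x right, y down, z forward; pixel columns grow to the right and rows downward; lengths in m; the calibration is good to about 2 mm. A picture is of the moment at which its call begins. get_calibration takes no time and is no camera call.
- close_job(): hands the job in; it is judged then, once.
The state is a dict: "time": time; "joint_positions": joint angles; "qd": joint speeds; "joint_torque": joint torques, N m; "position": TCP position; "tool_rot": TCP orientation; "ft_force": force on the tool from outside, world axes, zero at the start; "torque": the same for the moment, N m; "grip_width": opening from 0.0 (shut) to 1.0 (fully open); "grip_force": force on a finger pad.
Only numpy, scipy, OpenCV 4.12 (cv2) and the standard library are available. Lean on these libraries where they do the work, as an engineer would, in place of code of your own. Each camera call takes 0.05 s, during which the arm holds its last target. There are 200 camera calls.

## Working session

There is one attempt and no reset: what is moved stays moved. The work goes in short steps, Python scripts to look and compute and a tool call to move; the robot and the scene stay as the last step left them, time stands still between calls to the robot, and variables do not carry over. Pictures are saved under pics/ and viewed, at most 10 in all, crops included, and the job is handed in when it is done.

Besides the shell and the picture viewer there is one more tool, called in YAML: its name, and indented under it one key for each argument. send_rows: Moves the arm, as the interface text tells. Its arguments: {"type":"object","properties":{"rows":{"type":"array","items":{"type":"object","properties":{"hand":{"type":"number"},"x":{"type":"number"},"y":{"type":"number"},"z":{"type":"number"},"roll":{"type":"number"}}}},"force":{"type":"number"}},"required":["rows"]}

```bash
mkdir -p pics; python3 - <<'E'
from bench import *
import cv2
for n in("side","top"):
    cv2.imwrite(f"pics/{n}0.png",get_image(n)); c=get_calibration(n); print(n,c["mtx"],c["world_from_camera"])
s=get_state();print(s["time"],s["position"],s["tool_rot"],s["grip_width"])
E
```

```text
side [[467.5651074    0.         319.16730312]
 [  0.         467.5651074  199.5307576 ]
 [  0.           0.           1.        ]] [[-0.80486693 -0.39124687  0.44622316  0.13052802]
 [-0.59326991  0.51166395 -0.62147472  0.62163241]
 [ 0.01483374 -0.76493522 -0.64393638  0.77088134]
 [ 0.          0.          0.          1.        ]]
top [[410.13325502   0.         317.11593638]
 [  0.         410.13325502 200.27401666]
 [  0.           0.           1.        ]] [[-0.01261864 -0.99523213  0.09671495  0.46042795]
 [-0.99991861  0.01237724 -0.00309547  0.0280984 ]
 [ 0.00188365 -0.09674613 -0.99530731  1.13274899]
 [ 0.          0.          0.          1.        ]]
0.1 [ 0.22321334 -0.6100656   0.29124389] [-3.09168077e+00 -5.47987452e-01  6.22550333e-04] 0.9993885618694651
```

View pics/side0.png

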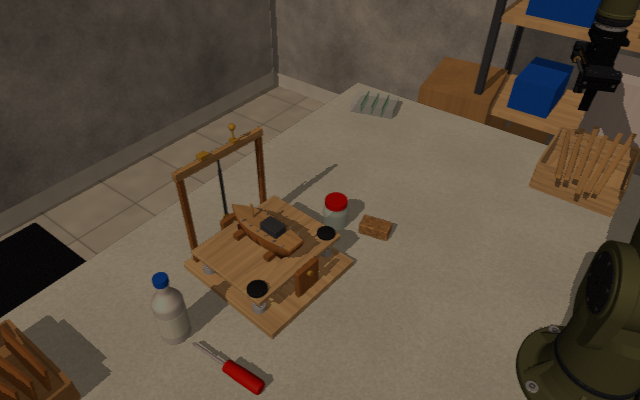

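View pics/top0.png

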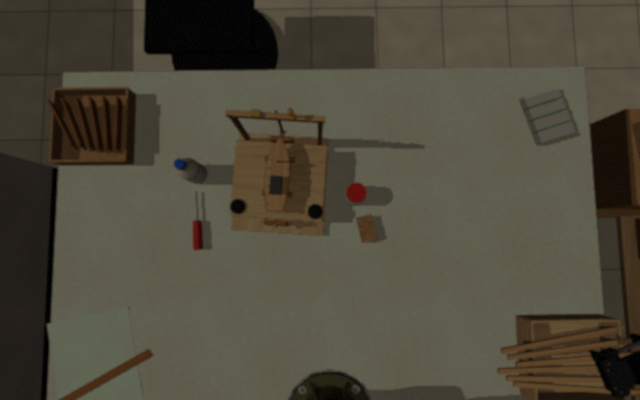

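Side view: the ball marker is at about (232,127), near the right post, so the pad to press is pad_right, at side (326,233) and top (315,212). Top view: the robot is at the bottom and +y points left. Next I'll measure the pads and look closer at the rail.

```bash
cat > h.py <<'E'
import numpy as np,cv2
from bench import *
def ray(n,uv):
    c=get_calibration(n);K=np.array(c["mtx"]);T=np.array(c["world_from_camera"])
    d=T[:3,:3]@np.linalg.solve(K,[uv[0],uv[1],1.]);return T[:3,3],d/np.linalg.norm(d)
def onz(n,uv,z):
    o,d=ray(n,uv);return o+d*(z-o[2])/d[2]
def tri(a,b):
    A=0;B=0
    for o,d in(ray("side",a),ray("top",b)):
        P=np.eye(3)-np.outer(d,d);A=A+P;B=B+P@o
    return np.linalg.solve(A,B)
def dark(im,c,r=16,t=38):
    x,y=c;w=im[y-r:y+r,x-r:x+r].max(2)
    n,l,s,m=cv2.connectedComponentsWithStats((w<t).astype(np.uint8))
    i=1+np.argmax(s[1:,4]);return m[i]+[x-r,y-r],s[i]
E
python3 - <<'E'
from h import *
S=cv2.imread("pics/side0.png");T=cv2.imread("pics/top0.png")
for nm,a,b in(("L",(257,289),(238,206)),("R",(326,233),(315,212))):
    p,s=dark(S,a);q,t=dark(T,b)
    print(nm,p,s,q,t,onz("side",p,.082).round(4),onz("top",q,.082).round(4),tri(p,q).round(4))
a=cv2.resize(S[110:240,165:275],None,fx=5,fy=4.6,interpolation=3)[:598]
cv2.imwrite("pics/s1.png",cv2.convertScaleAbs(a,alpha=1.6))
a=cv2.resize(T[95:155,215:335],None,fx=6.6,fy=6.6,interpolation=3)
cv2.imwrite("pics/t1.png",cv2.convertScaleAbs(a,alpha=2))
E
```

```text
L [256.74315068 288.43150685] [  6   7  21  18 292] [237.54304636 205.98013245] [  9  10  14  13 151] [0.5478 0.2343 0.082 ] [0.5503 0.2295 0.082 ] [0.5511 0.2308 0.076 ]
R [325.62376238 232.62376238] [  7   9  18  14 202] [315.06164384 211.08219178] [ 10   9  14  13 146] [0.5327 0.0358 0.082 ] [0.5347 0.0305 0.082 ] [0.5356 0.0307 0.0763]
```

View pics/s1.png

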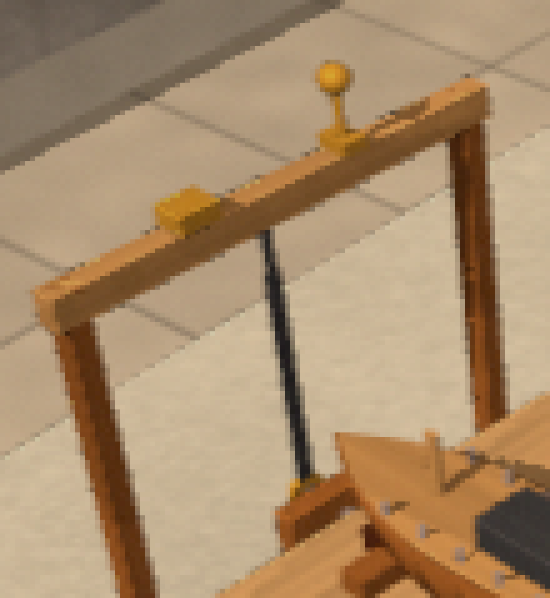

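View pics/t1.png

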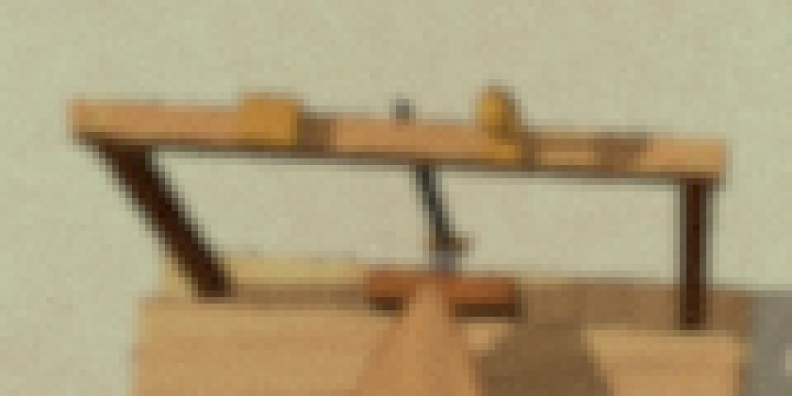

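Crops: the ball centre is at about crop (333,77) in the side view and (494,106) in the top view. The pointer tip shows at top crop (402,103), just behind the rail. The rail ends are at top crop x≈72 and x≈725, and the ball is on the right, so I press pad_right.

```bash
python3 - <<'E'
from h import *
S=lambda u,v:(165+(u+.5)/5-.5,110+(v+.5)/4.6-.5)
T=lambda u,v:(215+(u+.5)/6.6-.5,95+(v+.5)/6.6-.5)
L=np.array([.5507,.2305]);R=np.array([.5352,.0306])
ey=(L-R)/np.linalg.norm(L-R);ex=np.array([ey[1],-ey[0]])
O=(L+R)/2+.075*ex; print("yaw",np.arctan2(ex[1],ex[0]),"O",O,"hinge sep",np.linalg.norm(L-R))
f=lambda p:(((p[:2]-O)@ex).round(4),((p[:2]-O)@ey).round(4),p[2].round(4))
print("ball tri",f(tri(S(333,77),T(494,106))),"side",f(onz("side",S(333,77),.289)),"top",f(onz("top",T(494,106),.289)))
print("clip bottom centre side",f(onz("side",S(343,150),.255)))
print("tip",f(onz("top",T(402,106),.249)))
print("block top: side",f(onz("side",S(188,205),.265)),"top",f(onz("top",T(271,108),.265)))
print("rail ends",f(onz("top",T(72,100),.255)),f(onz("top",T(725,140),.255)))
print("rail ends side",f(onz("side",S(37,290),.255)),f(onz("side",S(485,88),.255)))
E
```

```text
yaw -0.07738393311822701 O [0.61772555 0.124752  ] hinge sep 0.20050002493765434
ball tri (np.float64(0.1188), np.float64(-0.034), np.float64(0.2885)) side (np.float64(0.1182), np.float64(-0.0335), np.float64(0.289)) top (np.float64(0.1186), np.float64(-0.0341), np.float64(0.289))
clip bottom centre side (np.float64(0.1147), np.float64(-0.031), np.float64(0.255))
tip (np.float64(0.1293), np.float64(0.0001), np.float64(0.249))
block top: side (np.float64(0.1144), np.float64(0.0447), np.float64(0.265)) top (np.float64(0.1207), np.float64(0.0411), np.float64(0.265))
rail ends (np.float64(0.1222), np.float64(0.1091), np.float64(0.255)) (np.float64(0.1228), np.float64(-0.1086), np.float64(0.255))
rail ends side (np.float64(0.1207), np.float64(0.1105), np.float64(0.255)) (np.float64(0.1097), np.float64(-0.1042), np.float64(0.255))
```

Measured:

| Quantity | Value |
|---|---|
| Ball y in stand frame | -34 mm |
| Ball height | 0.2885 m (expected 0.289) |
| Pointer tip y | 0 mm |
| Pad spacing | 200.5 mm |

The required tilt is about 0.19 rad, so pad_right must go down about 19 mm. I'll move over with the fingers shut and the gripper's long side along stand x.

send_rows:
  rows:
    - {"z": 30,"hand": 0}
    - {"x": 20,"y": 40,"roll": 4,"hand": 0}
    - {"x": 20,"y": 40,"roll": 4,"hand": 0}
    - {"x": 20,"y": 40,"roll": 4,"hand": 0}
    - {"x": 20,"y": 40,"roll": 4,"hand": 0}
    - {"x": 20,"y": 40,"roll": 4,"hand": 0}
    - {"x": 20,"y": 40,"roll": 4,"hand": 0}
    - {"x": 20,"y": 40,"roll": 4,"hand": 0}
    - {"x": 20,"y": 40,"roll": 4,"hand": 0}
  force: 20

```text
schema error: expected keys hand, x, y, z, roll
```

send_rows:
  rows:
    - {"x": 0,"y": 0,"z": 30,"roll": 0,"hand": 0}
    - {"x": 20,"y": 40,"z": 0,"roll": 4,"hand": 0}
    - {"x": 20,"y": 40,"z": 0,"roll": 4,"hand": 0}
    - {"x": 20,"y": 40,"z": 0,"roll": 4,"hand": 0}
    - {"x": 20,"y": 40,"z": 0,"roll": 4,"hand": 0}
    - {"x": 20,"y": 40,"z": 0,"roll": 4,"hand": 0}
    - {"x": 20,"y": 40,"z": 0,"roll": 4,"hand": 0}
    - {"x": 20,"y": 40,"z": 0,"roll": 4,"hand": 0}
    - {"x": 20,"y": 40,"z": 0,"roll": 4,"hand": 0}
  force: 20

```text
time: 1.0
position: [0.3837, -0.2885, 0.322]
tool_rot: [-2.821, -1.383, 0.001]
ft_force: [-0.2, -0.4, 0.4]
grip_width: 0.262
grip_force: 0.0
```

send_rows:
  rows:
    - {"x": 19,"y": 40,"z": 0,"roll": 4,"hand": 0}
    - {"x": 19,"y": 40,"z": 0,"roll": 4,"hand": 0}
    - {"x": 19,"y": 40,"z": 0,"roll": 4,"hand": 0}
    - {"x": 19,"y": 40,"z": 0,"roll": 4,"hand": 0}
    - {"x": 19,"y": 40,"z": 0,"roll": 4,"hand": 0}
    - {"x": 19,"y": 40,"z": 0,"roll": 4,"hand": 0}
    - {"x": 19,"y": 40,"z": 0,"roll": 4,"hand": 0}
    - {"x": 18,"y": 39,"z": 0,"roll": 5,"hand": 0}
    - {"x": 0,"y": 0,"z": -40,"roll": 0,"hand": 0}
    - {"x": 0,"y": 0,"z": -40,"roll": 0,"hand": 0}

```text
time: 2.0
position: [0.5352, 0.0307, 0.242]
tool_rot: [2.309, 2.128, 0.004]
ft_force: [-0.3, -0.2, -0.4]
grip_width: 0.007
grip_force: 0.0
```

send_rows:
  rows:
    - {"x": 0,"y": 0,"z": -35,"roll": 0,"hand": 0}
    - {"x": 0,"y": 0,"z": -30,"roll": 0,"hand": 0}
    - {"x": 0,"y": 0,"z": 0,"roll": 0,"hand": 0}
    - {"x": 0,"y": 0,"z": 0,"roll": 0,"hand": 0}

```text
time: 2.4
position: [0.5343, 0.0286, 0.1775]
tool_rot: [-2.314, -2.124, 0.0]
ft_force: [0.1, 0.8, 0.6]
grip_width: 0.007
grip_force: 0.0
```

```bash
python3 - <<'E'
from h import *
S=get_image("side");T=get_image("top")
a=cv2.resize(S[100:320,160:400],None,fx=1.66,fy=1.66);b=cv2.resize(T[90:260,190:400],None,fx=1.9,fy=1.9)
h=max(a.shape[0],b.shape[0]);p=lambda i:cv2.copyMakeBorder(i,0,h-i.shape[0],0,0,0)
cv2.imwrite("pics/c2.png",np.hstack([p(a),p(b)]));s=get_state();print(s["position"],s["tool_rot"],s["ft_force"],s["grip_width"],s["time"])
E
```

```text
[0.5355684  0.02876014 0.17923486] [2.31282584 2.12288866 0.00354481] [0.66519781 0.05897403 0.15506911] 0.007753351356190863 2.5
```

View pics/c2.png

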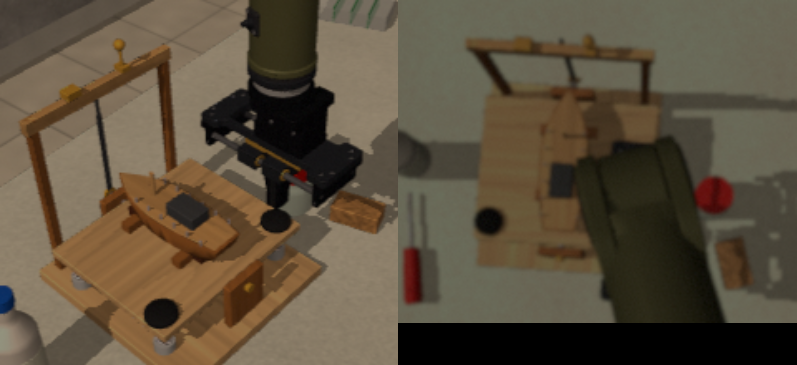

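The fingertips (crop 278,205) stand above pad_right (276,220), and the body is clear of the ship. The gripper's long side runs along the stand's x. Descending to contact.

send_rows:
  rows:
    - {"x": 0,"y": 0,"z": -10,"roll": 0,"hand": 0}
    - {"x": 0,"y": 0,"z": -6,"roll": 0,"hand": 0}
    - {"x": 0,"y": 0,"z": -4,"roll": 0,"hand": 0}
    - {"x": 0,"y": 0,"z": -2,"roll": 0,"hand": 0}
    - {"x": 0,"y": 0,"z": -2,"roll": 0,"hand": 0}
    - {"x": 0,"y": 0,"z": 0,"roll": 0,"hand": 0}
    - {"x": 0,"y": 0,"z": 0,"roll": 0,"hand": 0}

```text
time: 3.2
position: [0.5344, 0.0285, 0.1534]
tool_rot: [2.314, 2.124, 0.0]
ft_force: [0.8, 0.3, 2.1]
grip_width: 0.008
grip_force: 0.4
```

send_rows:
  rows:
    - {"x": 0,"y": 0,"z": -2,"roll": 0,"hand": 0}
    - {"x": 0,"y": 0,"z": -2,"roll": 0,"hand": 0}
    - {"x": 0,"y": 0,"z": -2,"roll": 0,"hand": 0}
    - {"x": 0,"y": 0,"z": -2,"roll": 0,"hand": 0}
    - {"x": 0,"y": 0,"z": -2,"roll": 0,"hand": 0}
    - {"x": 0,"y": 0,"z": 0,"roll": 0,"hand": 0}
    - {"x": 0,"y": 0,"z": 0,"roll": 0,"hand": 0}

```text
time: 3.9
position: [0.5346, 0.0281, 0.1434]
tool_rot: [2.314, 2.123, -0.0]
ft_force: [-0.1, -3.3, 4.4]
grip_width: 0.005
grip_force: 2.3
```

```bash
python3 - <<'E'
from h import *
S=get_image("side");T=get_image("top")
a=cv2.resize(S[110:240,165:275],None,fx=3.6,fy=3.6,interpolation=3)
b=cv2.resize(T[95:155,235:335],None,fx=4,fy=4,interpolation=3)
b=cv2.convertScaleAbs(b,alpha=2)
h=a.shape[0];b=cv2.copyMakeBorder(b,0,h-b.shape[0],0,0,0)
cv2.imwrite("pics/c3.png",np.hstack([a,b]));print(a.shape,b.shape)
for i in range(3):
    s=get_state();print(s["position"],s["ft_force"],s["time"])
E
```

```text
(468, 396, 3) (468, 400, 3)
[0.53457235 0.02808069 0.14346573] [-0.43912907 -3.08062463  4.73881834] 4.0
[0.53457235 0.02808069 0.14346573] [-0.43912907 -3.08062463  4.73881834] 4.0
[0.53457235 0.02808069 0.14346573] [-0.43912907 -3.08062463  4.73881834] 4.0
```

View pics/c3.png

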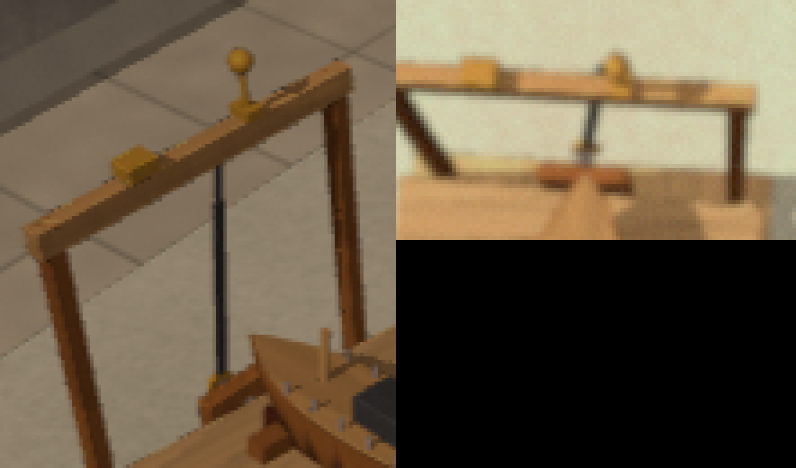

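The pointer has swung right. It meets the rail's lower edge at side crop (219,165), base at (221,375), and shows below the rail at top crop (596,103). I'll compute the tilt from the plane at stand x = 130 mm.

```bash
cat >> h.py <<'E'
L=np.array([.5507,.2305]);R=np.array([.5352,.0306])
ey=(L-R)/np.linalg.norm(L-R);ex=np.array([ey[1],-ey[0]]);O=(L+R)/2+.075*ex
def onx(n,uv,x=.13):
    o,d=ray(n,uv);t=(x-(o[:2]-O)@ex)/(d[:2]@ex);p=o+d*t
    y=(p[:2]-O)@ey;return y.round(4),p[2].round(4),"swing",(180*np.sin(np.arctan2(y,p[2]-.07))).round(1)
E
python3 - <<'E'
from h import *
S=lambda u,v,k=3.6:(165+(u+.5)/k-.5,110+(v+.5)/k-.5)
T=lambda u,v:(235+(u-396+.5)/4-.5,95+(v+.5)/4-.5)
for v,u in((170,219),(200,218.5),(300,220)):print(onx("side",S(u,v)))
print(onx("top",T(596,103)),onx("top",T(603,70)))
print("level check",onx("side",(165+265.5/5-.5,110+235.5/4.6-.5)),onx("side",(165+284.5/5-.5,110+350.5/4.6-.5)))
# automatic dark pointer row centres
im=get_image("side").astype(float).sum(2)
for v in (158,161,165,170,175):
    r=255*3-im[v,215:240];w=r-np.median(r);w[w<.4*w.max()]=0
    u=215+(w*np.arange(25)).sum()/w.sum();print(v,u.round(2),onx("side",(u,v)))
E
```

```text
(np.float64(-0.0186), np.float64(0.2188), 'swing', np.float64(-22.4))
(np.float64(-0.0154), np.float64(0.1995), 'swing', np.float64(-21.3))
(np.float64(-0.0064), np.float64(0.1308), 'swing', np.float64(-18.8))
(np.float64(-0.0144), np.float64(0.1756), 'swing', np.float64(-24.3)) (np.float64(-0.0234), np.float64(0.2409), 'swing', np.float64(-24.4))
level check (np.float64(0.0018), np.float64(0.2199), 'swing', np.float64(2.2)) (np.float64(0.0019), np.float64(0.1556), 'swing', np.float64(3.9))
158 219.7 (np.float64(-0.0042), np.float64(0.2234), 'swing', np.float64(-4.9))
161 222.69 (np.float64(-0.0104), np.float64(0.2128), 'swing', np.float64(-13.0))
165 225.2 (np.float64(-0.0151), np.float64(0.2001), 'swing', np.float64(-20.8))
170 225.14 (np.float64(-0.0132), np.float64(0.1884), 'swing', np.float64(-20.0))
175 225.47 (np.float64(-0.0123), np.float64(0.1759), 'swing', np.float64(-20.7))
```

Swing is about -24 mm: the top view gives -24.4, and the side view agrees once its level bias is removed. About 10 mm remain, so I press 5.5 mm more and hold.

send_rows:
  rows:
    - {"x": 0,"y": 0,"z": -2,"roll": 0,"hand": 0}
    - {"x": 0,"y": 0,"z": -2,"roll": 0,"hand": 0}
    - {"x": 0,"y": 0,"z": -1.5,"roll": 0,"hand": 0}
    - {"x": 0,"y": 0,"z": 0,"roll": 0,"hand": 0}
    - {"x": 0,"y": 0,"z": 0,"roll": 0,"hand": 0}

```text
time: 4.55
position: [0.5346, 0.0281, 0.1381]
tool_rot: [2.314, 2.123, -0.0]
ft_force: [-1.1, -3.6, 6.2]
grip_width: 0.01
grip_force: 3.2
```

```bash
python3 - <<'E'
from h import *
S=get_image("side");T=get_image("top")
a=cv2.resize(S[110:240,165:275],None,fx=3.6,fy=3.6,interpolation=3)
b=cv2.resize(T[95:155,235:335],None,fx=4,fy=4,interpolation=3)
b=cv2.convertScaleAbs(b,alpha=2)
h=a.shape[0];b=cv2.copyMakeBorder(b,0,h-b.shape[0],0,0,0)
cv2.imwrite("pics/c4.png",np.hstack([a,b]))
s=get_state();print(s["position"],s["ft_force"],s["time"])
E
```

```text
[0.53461071 0.02810024 0.13815351] [-0.50182407 -4.01329095  6.21668803] 4.65
```

View pics/c4.png

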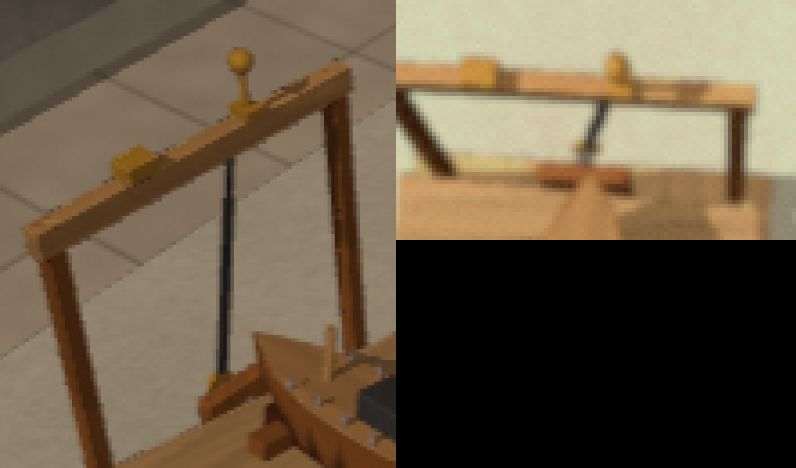

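The pointer now meets the rail's lower edge at side crop (230,163), and shows at top crop (605,104). It is hidden behind the ball's stem in the top view.

```bash
python3 - <<'E'
from h import *
S=lambda u,v,k=3.6:(165+(u+.5)/k-.5,110+(v+.5)/k-.5)
T=lambda u,v:(235+(u-396+.5)/4-.5,95+(v+.5)/4-.5)
for u,v in((230.5,165),(229,200),(226,280)):print(onx("side",S(u,v)))
print(onx("top",T(604,104)),onx("top",T(602,110)))
E
```

```text
(np.float64(-0.027), np.float64(0.2179), 'swing', np.float64(-32.4))
(np.float64(-0.0227), np.float64(0.1956), 'swing', np.float64(-32.0))
(np.float64(-0.0127), np.float64(0.1423), 'swing', np.float64(-31.2))
(np.float64(-0.0191), np.float64(0.1746), 'swing', np.float64(-32.4)) (np.float64(-0.017), np.float64(0.1615), 'swing', np.float64(-32.8))
```

send_rows:
  rows:
    - {"x": 0,"y": 0,"z": 0,"roll": 0,"hand": 0}
    - {"x": 0,"y": 0,"z": 0,"roll": 0,"hand": 0}
    - {"x": 0,"y": 0,"z": 0,"roll": 0,"hand": 0}
    - {"x": 0,"y": 0,"z": 0,"roll": 0,"hand": 0}
    - {"x": 0,"y": 0,"z": 0,"roll": 0,"hand": 0}
    - {"x": 0,"y": 0,"z": 0,"roll": 0,"hand": 0}
    - {"x": 0,"y": 0,"z": 0,"roll": 0,"hand": 0}
    - {"x": 0,"y": 0,"z": 0,"roll": 0,"hand": 0}
    - {"x": 0,"y": 0,"z": 0,"roll": 0,"hand": 0}
    - {"x": 0,"y": 0,"z": 0,"roll": 0,"hand": 0}

```text
time: 5.65
position: [0.5346, 0.0281, 0.1381]
tool_rot: [2.314, 2.123, -0.0]
ft_force: [-1.2, -4.5, 6.2]
grip_width: 0.003
grip_force: 3.2
```

Swing is about -33 mm (up to -34.5 with the side view's bias) against the marker's -34 mm, and it held for over a second. Now a gentle release, following the spring up.

send_rows:
  rows:
    - {"x": 0,"y": 0,"z": 3,"roll": 0,"hand": 0}
    - {"x": 0,"y": 0,"z": 3,"roll": 0,"hand": 0}
    - {"x": 0,"y": 0,"z": 3,"roll": 0,"hand": 0}
    - {"x": 0,"y": 0,"z": 3,"roll": 0,"hand": 0}
    - {"x": 0,"y": 0,"z": 3,"roll": 0,"hand": 0}
    - {"x": 0,"y": 0,"z": 3,"roll": 0,"hand": 0}
    - {"x": 0,"y": 0,"z": 4,"roll": 0,"hand": 0}
    - {"x": 0,"y": 0,"z": 10,"roll": 0,"hand": 0}
    - {"x": 0,"y": 0,"z": 30,"roll": 0,"hand": 0}
    - {"x": 0,"y": 0,"z": 40,"roll": 0,"hand": 0}

```text
time: 6.65
position: [0.533, 0.0286, 0.2395]
tool_rot: [-2.311, -2.123, 0.004]
ft_force: [0.5, -0.8, 0.6]
grip_width: 0.006
grip_force: 0.0
```

send_rows:
  rows:
    - {"x": 0,"y": 0,"z": 30,"roll": 0,"hand": 0}
    - {"x": 0,"y": 0,"z": 0,"roll": 0,"hand": 0}
    - {"x": 0,"y": 0,"z": 0,"roll": 0,"hand": 0}
    - {"x": 0,"y": 0,"z": 0,"roll": 0,"hand": 0}
    - {"x": 0,"y": 0,"z": 0,"roll": 0,"hand": 0}
    - {"x": 0,"y": 0,"z": 0,"roll": 0,"hand": 0}
    - {"x": 0,"y": 0,"z": 0,"roll": 0,"hand": 0}
    - {"x": 0,"y": 0,"z": 0,"roll": 0,"hand": 0}
    - {"x": 0,"y": 0,"z": 0,"roll": 0,"hand": 0}
    - {"x": 0,"y": 0,"z": 0,"roll": 0,"hand": 0}

```text
time: 7.65
position: [0.5344, 0.0286, 0.2698]
tool_rot: [-2.314, -2.124, -0.0]
ft_force: [-0.2, -0.2, 0.4]
grip_width: 0.003
grip_force: 0.0
```

```bash
python3 - <<'E'
from h import *
cv2.imwrite("pics/c5.png",get_image("side"));s=get_state();print(s["position"],s["ft_force"],s["time"])
E
```

```text
[0.53434794 0.02859809 0.26978367] [-0.59734968  0.25928704 -0.56589881] 7.7
```

View pics/c5.png

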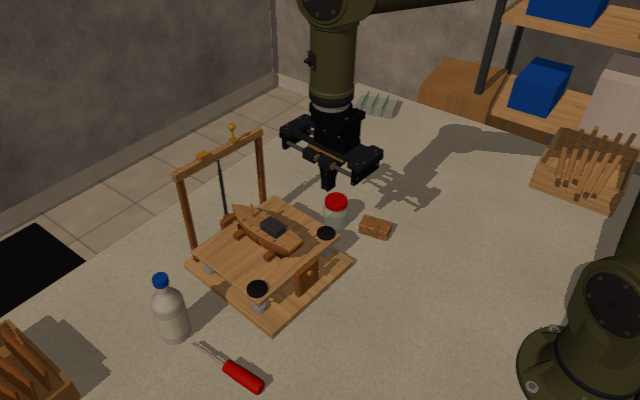

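The cradle is level again: the pads are back at (257,289) and (326,233), and the pointer is at (219,160) as at the start. The hull is in its seat, nothing beside the stand has moved, and the gripper is clear.

```bash
python3 -c "from bench import *;print(close_job())"
```

```text
the job is handed in; nothing more can be done
None
```

I pressed pad_right until the pointer stood about in line with the ball marker (within about 1 mm by my image measurements), held it there for over 1 s and released it; the cradle sprang back level with nothing else moved, and the job is handed in (no verdict was returned).

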